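# Shut the block tin and light its label with the torch

### The arm

A 6-joint arm with a two-finger parallel gripper is mounted at the origin on a cart in front of the work surface, level with it; the furniture and walls round the work are solid. World frame = base frame: x ahead of the robot, y to its left, z up, the work surface at z = 0. Lengths are in m, angles in rad, forces in N, time in s.
With the tool pointing down it reaches from about 0.3 to 0.875 m from the base axis. Payload 6.4 kg.
Tool frame: the origin (TCP) lies at the very end of the fingers, on their centre line; the grasp point (between the pads) lies 19 mm behind it; z points along the fingers, y is the line along which they close (so a half turn about z gives the same grasp; the last joint's range is limited). The gripper opens to 85 mm and grips with 20 to 120 N. Pads are 22 mm wide; open, the fingers measure 114 mm over their backs; the gripper's body (76 mm by 85 mm) begins 54 mm behind the grasp point. The pads swing forward as they close: fully open they stand 13 mm farther back than shut.
Start: joints at [0.985, 0.181, 1.607, -0, 1.354, -0.206], TCP at [0.213, 0.534, 0.231] pointing down, gripper open.
Joint ranges: [-2.99, 2.99], [-0.89, 2.07], [0.3, 2.58], [-1.14, 4.28], [0, 2.63], [-3.12, 3.12]. Speed limits (rad/s): [2.57, 2.57, 3.01, 3.14, 3.14, 3.14].

### API

Orientations are given as a unit quaternion [w, x, y, z].
In Python, from bench import ctrl, camera, calibration, order, outline_of gives the robot as it stands.
- The arm moves only by the tool move_arm, never from a script. Its argument "series" is a list that holds one entry, the list of rows, each a list of 5 numbers: the opening, from 0 (shut) to 1 (fully open), then the shift along the tool's x, y, z in mm, then the turn about the tool's z in rad. A call has exactly 10 rows; each row is the pose to reach, as a shift and turn from the pose commanded when the call began, along the tool's axes at that moment; what a row does not reach only later rows make up. A row lasts 1/12 s, in which the tool goes at most 41.7 mm and 7.16 degrees, less where a joint would pass 70% of its speed; a pose out of reach is approached as far as the arm can. A call with a gripper value outside its range is refused whole. The fingers move at their own pace and stop on an object; the grip force is fixed at half the most. Time passes only in rows, so rows that repeat a pose let the fingers close, or fill a call up. It gives the time, the measured TCP pose, the force, the opening and the grip force at its end, in the units of the state.
- ctrl.get_obs(): the state, without advancing time (a new reading comes with each control period).
- camera(name): name is "scene" or "top"; returns (picture, depth): 400x640x3 uint8, blue, green, red; 400x640 float32, m along the optical axis (not along the pixel's ray), 0 where there is no reading.
- calibration(name): a dict with "intrinsics" (3x3 intrinsics, pixels), "k1" (the pictures are not rectified: a ray, as slopes to the right and down, at radius r is drawn at 1 + k1 r^2 times it, then the intrinsics apply), "rvec" (rotation vector, rad) and "tvec" (3), from world to camera coordinates, as OpenCV has them. Camera axes: x right, y down, z forward; pixel columns grow to the right and rows downward; lengths in m; the calibration is good to about 2 mm. A picture is of the moment at which its call begins. calibration takes no time and is no camera call.
- order.hand_in(): hands the job in; it is judged then, once.
Trained networks look in the newest picture that a camera, given by its name, has taken for a name from the list of things; names that differ only in an ending like _2 or _b are one class to them, and where a whole thing is asked for, a point or a joint stands for the part that bears it (a point fixed in the world has none). Each returns a list of dicts, best first, with "conf" (0 to 1); they miss things now and then, are a little off and sometimes report something else, mostly with a low value. They report only what shows in the picture. A call takes as long as a camera call.
- outline_of(target, camera): "region" (400x640 bool, what is visible of it) and "bbox" ([centre column, centre row, width, height] in pixels, round what is visible of it).
The state is a dict: "time_s": time; "q": joint angles; "dq": joint speeds; "joint_efforts": joint torques, N m; "eef_pos": TCP position; "eef_rot": TCP orientation; "wrist_force": force on the tool from outside, world axes, zero at the start; "torque": the same for the moment, N m; "opening": opening from 0.0 (shut) to 1.0 (fully open); "grasp_force": force on a finger pad.
Only numpy, scipy, OpenCV 4.12 (cv2) and the standard library are available. Lean on these libraries where they do the work, as an engineer would, in place of code of your own. Each camera call takes 0.05 s, during which the arm holds its last target. There are 200 camera calls.

### The job

The label on the lid of the flat block tin has to be read: lower the tin's open lid until it is fully shut, without slamming it, and only then draw the pocket torch straight up out of the wooden tool stand, where it is parked lens down. Turn the torch from upright to a slant of about 45 degrees and hold it raised over the tin, lens about a hand's breadth (10 to 12 cm) from the label and pointed at the label's middle, touching neither tin nor stand; finish while still holding it there, and leave the other tools where they are.

Things in the scene. Friction and masses are not known exactly. Their poses are not given: they have to be found in the camera images.
- block_tin: flat blue tin with a hinged lid (open at first) and setting blocks in foam, 134 (x) x 201 (y) x 71 mm shut; fixed, left or right of the beige scale (on the papers it sinks in up to 7 mm). Origin: centre of its underside; z up, front with the catch to its own -x, hinge along y at the back. Walls 55 mm high; the shut lid covers 52 to 71 mm above the underside
- hinge (a point): middle of the tin's hinge line, 64 mm behind the tin's origin (tin +x) and 55 mm above its underside; axes as the tin's; the hinge axis is y
- block_tin_lid (a joint): lid angle a in rad: 0 shut, 1.57 upright, at most 1.83. The free edge is 128 mm from the hinge, at (-128 cos a, 128 sin a) mm in (x, z) of the hinge frame; the flat outer face lies 16 mm outside that radius (above it when shut; normal (sin a, cos a)). Stiff hinge: the lid stays where it is left, about 2 N at its free edge moves it
- label (a point): middle of the paper label on the outer face of the lid (about 90 along the tin's y x 50 mm), 65 mm from the hinge and 10 mm to the tin's -y side of the lid's middle; with the lid shut it is 71 mm above the tin's underside, and faces up
- stand: light wooden tool stand, drilled block 190 (x) x 66 (y) on a plinth 204 x 80 mm, 64 mm high, fixed (on the papers it sinks up to 7 mm); origin at the centre of its underside, x along its length (the torch is at its -x end). It may stand left or right of the beige scale
- torch_pocket (a point): centre of the mouth of the torch's round pocket, 31 mm wide and 50 mm deep, in the stand's top, 65 mm from its middle towards the stand's -x end; axes as the stand's
- torch: black hexagonal torch with a bright metal head, 120 mm long, 23 mm across flats, 26 across corners, about 0.1 kg; parked lens down, 70 mm of black tail standing out (tail 134 mm above the stand's underside). y runs from lens to tail (up while parked); two flats face along its z (parked: the stand's -y and +y). Origin half way along, on a flat: its axis is at z = +11.5 mm
- torch_lens (a point): centre of the torch's lens, axes as the torch's: the beam leaves along -y
- torch_tail (a point): centre of the torch's tail end, axes as the torch's
- screwdriver: blue-handled screwdriver, 201 mm long, standing blade down in the stand, 80 mm from the torch, its top 215 mm above the stand's underside; its origin is half way up. Leave it alone
- brush: flat brush, 176 mm long, standing bristles up in a slot of the stand, 127 mm from the torch, its top 190 mm above the stand's underside; its origin is half way up. Leave it alone
- pliers: red-handled pliers lying flat at the front of the desk before the scale, 183 x 64 x 14 mm; origin under the middle. Leave them alone

How it is judged:
On the way, in this order (a step that is already met when the one before it is completed fails the run):
1. the lid is shut while the torch is still parked in its pocket (value of joint block_tin_lid below 0.06 rad and distance between torch_lens and torch_pocket below 0.06 m and z of torch_lens in the frame of torch_pocket below -0.03 m), for 0.2 s.
2. the torch is drawn clear out of the stand in the gripper (value of joint block_tin_lid below 0.06 rad and z of torch_lens in the frame of torch_pocket above 0.01 m and contact force between the fingers and torch above 1 N and contact force between torch and stand below 0.1 N), for 0.2 s.
At the end, for the whole second after the job is handed in: Lid under 0.06 rad; torch still, in the fingers, off tin and stand; lens over 0.10 m up, facing down; torch 25 to 65 degrees from upright; lens 5 to 20 cm from the label's middle, beam within 20 mm of it in each cross axis; screwdriver, brush, pliers within 4 cm of their starts (value of joint block_tin_lid below 0.06 rad and x of label in the frame of torch_lens between -0.02 and 0.02 m and z of label in the frame of torch_lens between -0.02 and 0.02 m and y of label in the frame of torch_lens between -0.2 and -0.05 m and angle between torch's own y axis and vertical between 0.44 and 1.13 rad and contact force between the fingers and torch above 1 N and height (world z) of torch_lens above 0.1 m and contact force between torch and stand below 0.1 N and contact force between torch and block_tin below 0.1 N and linear speed of torch below 0.03 m/s and distance of each of screwdriver, brush, pliers from where it was at the start of the episode below 0.04 m); the arm keeps its last pose, push and grip.
It fails at once if the lid is slammed (turns shut faster than 4 rad/s) (velocity of joint block_tin_lid below -4 rad/s).
It fails at once if the torch knocks against the tin (contact force between torch and block_tin above 1 N).
It fails at once if another tool is displaced (distance of any of screwdriver, brush, pliers from where it was at the start of the episode above 0.06 m).
It also fails if it takes over 64 s, if anything falls off the work surface, if the arm or the gripper's body presses on something with over 40 N, if the wrist force passes 120 N, or if a joint passes its speed limit or range.

## Working session

There is one attempt and no reset: what is moved stays moved. The work goes in short steps, Python scripts to look and compute and a tool call to move; the robot and the scene stay as the last step left them, time stands still between calls to the robot, and variables do not carry over. Pictures are saved under pics/ and viewed, at most 10 in all, crops included, and the job is handed in when it is done.

Besides the shell and the picture viewer there is one more tool, called after "Request:" as name(argument=value, ...), one argument or row to a line, values as JSON. move_arm: Moves the arm, as the interface text tells. Its arguments: {"type":"object","properties":{"series":{"type":"array","items":{"type":"array","items":{"type":"array","items":{"type":"number"}}}}},"required":["series"]}

```bash
ls; mkdir -p pics
cat > h.py <<'E'
import numpy as np, cv2
from bench import ctrl, camera, calibration, order, outline_of
from scipy.spatial.transform import Rotation as R
def cal(n):
    c=calibration(n); K=np.array(c["intrinsics"],float); k1=c["k1"]
    Rm=cv2.Rodrigues(np.array(c["rvec"],float))[0]; t=np.array(c["tvec"],float).ravel()
    return K,k1,Rm,t
def cloud(n,depth):
    K,k1,Rm,t=cal(n); h,w=depth.shape
    u,v=np.meshgrid(np.arange(w),np.arange(h))
    p=cv2.undistortPoints(np.stack([u,v],-1).reshape(-1,1,2).astype(float),K,np.array([k1,0,0,0,0.])).reshape(h,w,2)
    P=np.dstack([p,np.ones((h,w))])*depth[...,None]
    return (P-t)@Rm
def proj(n,X):
    K,k1,Rm,t=cal(n)
    return cv2.projectPoints(np.atleast_2d(X).astype(float),cv2.Rodrigues(Rm)[0],t,K,np.array([k1,0,0,0,0.]))[0].reshape(-1,2)
E
python3 - <<'E'
from h import *
for n in("scene","top"):
    im,d=camera(n); cv2.imwrite(f"pics/{n}0.png",im); np.save(f"{n}0.npy",d)
    K,k1,Rm,t=cal(n); print(n,K[0,0],k1,"campos",(-t@Rm).round(3),"fwd",Rm[2].round(2))
    C=cloud(n,d); np.save(f"{n}0c.npy",C)
    for o in("block_tin","stand","torch","screwdriver","brush","pliers","block_tin_lid","label"):
        for r in outline_of(o,n)[:2]:
            m=r["region"]&(d>0); P=C[m]
            print(o,round(r["conf"],2),np.round(r["bbox"]),m.sum(),np.percentile(P,[2,50,98],axis=0).round(3).tolist() if m.sum() else 0)
            np.save(f"m_{n}_{o}.npy",r["region"]) if r is not None and r["conf"]>.5 else 0
print(ctrl.get_obs())
E
```

```text
pics
scene 366.7972268395124 -0.049909300016906244 campos [-0.11  -0.299  0.655] fwd [ 0.68  0.34 -0.65]
block_tin 0.87 [441. 249. 124. 126.] 10185 [[0.388, -0.394, 0.006], [0.507, -0.3, 0.045], [0.539, -0.198, 0.183]]
stand 0.63 [216. 183.  81.  36.] 2433 [[0.387, 0.191, 0.004], [0.442, 0.274, 0.05], [0.515, 0.36, 0.067]]
torch 0.7 [187. 166.  14.  27.] 280 [[0.411, 0.33, 0.029], [0.419, 0.336, 0.104], [0.495, 0.449, 0.136]]
screwdriver 0.84 [214. 148.  16.  47.] 366 [[0.453, 0.264, 0.002], [0.46, 0.27, 0.167], [0.644, 0.449, 0.216]]
brush 0.66 [238. 154.  10.  46.] 325 [[0.469, 0.221, 0.0], [0.478, 0.228, 0.133], [0.672, 0.405, 0.19]]
pliers 0.74 [311. 257.  70.  44.] 747 [[0.339, -0.119, 0.004], [0.385, -0.047, 0.013], [0.401, 0.045, 0.016]]
pliers 0.48 [442. 247. 125. 124.] 9893 [[0.388, -0.393, 0.008], [0.507, -0.301, 0.046], [0.537, -0.2, 0.183]]
block_tin_lid 0.78 [452. 216. 108.  68.] 4164 [[0.494, -0.388, 0.06], [0.522, -0.296, 0.122], [0.54, -0.195, 0.184]]
block_tin_lid 0.43 [217. 184.  81.  41.] 2439 [[0.387, 0.192, 0.004], [0.443, 0.271, 0.05], [0.516, 0.358, 0.067]]
lab
[... 1511 characters left out ...]
0.048, 0.018]]
{'time_s': 0.9, 'q': array([ 9.84703592e-01,  1.80753101e-01,  1.60702444e+00, -2.60112601e-06,
        1.35380817e+00, -2.06258341e-01]), 'dq': array([ 0.00167831,  0.00038987,  0.00086781, -0.00120952,  0.00050803,
        0.00028112]), 'joint_efforts': array([-3.59317728e-04, -4.44830668e+01, -3.51688707e+01, -1.09217358e-04,
        9.34533746e-04,  2.38313510e-05]), 'eef_pos': array([0.21315468, 0.53403492, 0.23130302]), 'eef_rot': array([2.51042105e-06, 1.88777306e-01, 9.82019923e-01, 2.71035442e-06]), 'wrist_force': array([ 0.35885402,  0.54301592, -1.04241012]), 'torque': array([ 0.02782768, -0.01095937, -0.02856939]), 'grasp_force': 0.0, 'opening': 0.9980789528573485}
```

```bash
python3 -c "
import cv2,numpy as np
a=cv2.imread('pics/scene0.png');b=cv2.imread('pics/top0.png')
print(a.shape);cv2.imwrite('pics/v1.png',np.vstack([cv2.resize(a,(480,300)),cv2.resize(b,(480,300))]))"
```

```text
(400, 640, 3)
```

View pics/scene0.png

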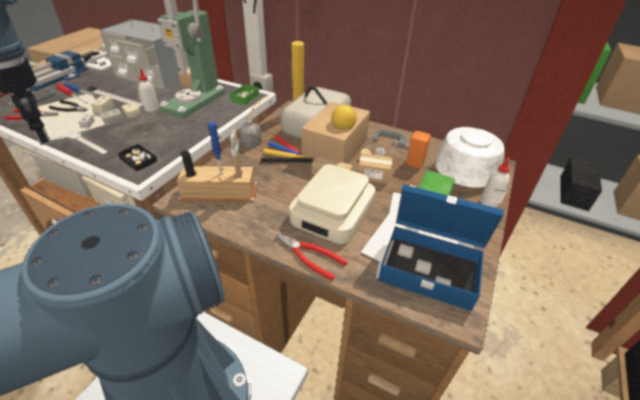

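View pics/top0.png

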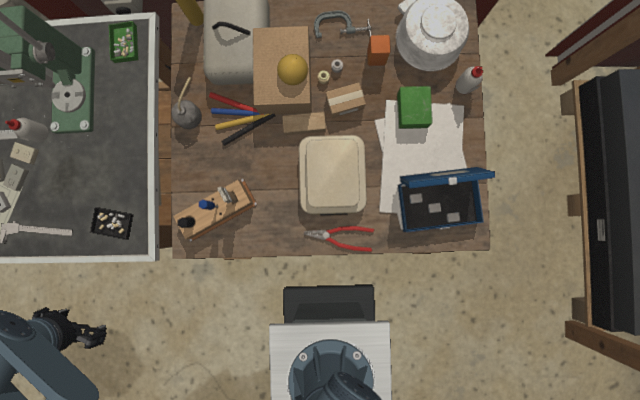

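The scene view shows the open blue tin at right (441,249), the stand at left (216,183) with the torch tail at (187,166), and clutter behind the tin (green cube at (436,183), white pot). Next I'll fit the tin, stand and torch geometry.

Run:
```python
from h import *
L=lambda n,o:np.load(f"m_{n}_{o}.npy")
for n in("top","scene"):
    C=np.load(f"{n}0c.npy")
    er=lambda m:cv2.erode(m.astype(np.uint8),np.ones((3,3)))>0
    # lid plane
    P=C[er(L(n,"block_tin_lid"))]; P=P[(P[:,2]>.07)&(P[:,2]<.19)]
    for _ in range(5):
        c=np.median(P,0); w=np.linalg.svd(P-c,full_matrices=False)[2][2]; r=(P-c)@w
        P=P[abs(r)<max(.004,2*r.std())] if _<4 else P
    print(n,"lid plane",c.round(4),w.round(3),len(P),np.percentile(P,[1,99],axis=0).round(3).tolist())
    T=C[L(n,"block_tin")]
    for lo,hi in((.04,.06),(.165,.2)):
        S=T[(T[:,2]>lo)&(T[:,2]<hi)&(T[:,0]>.3)][:,:2].astype(np.float32)
        print(" tin slab",lo,cv2.minAreaRect(S),len(S),np.percentile(T[T[:,2]>.17][:,2],[50,95]) )
    P=C[L(n,"torch")]; P=P[(P[:,2]>.08)&(P[:,2]<.15)&(P[:,0]<.46)]; t=P[P[:,2]>.127]
    print(" torch top",len(t),np.median(t,0).round(4),t.min(0).round(3),t.max(0).round(3),"body",np.median(P,0).round(3))
    P=C[L(n,"stand")]; t=P[(P[:,2]>.056)&(P[:,2]<.07)][:,:2].astype(np.float32)
    print(" stand top",cv2.minAreaRect(t),len(t),np.median(P[(P[:,2]>.05)&(P[:,2]<.075)][:,2]))
    for o in("screwdriver","brush"):
        P=C[L(n,o)]; P=P[(P[:,2]>.13)&(P[:,2]<.23)];print(o,np.median(P,0).round(3))
C=np.load("top0c.npy").reshape(-1,3)
for x in np.arange(.5,.75,.025):
    print(round(x,3),[round(float(np.percentile(q[:,2],98)),3) if len(q:=C[(abs(C[:,0]-x)<.0125)&(abs(C[:,1]-y)<.02)]) else None for y in np.arange(-.42,-.1,.04)])
```

```text
top lid plane [ 0.5187 -0.2809  0.1517] [0.971 0.092 0.222] 598 [[0.502, -0.38, 0.085], [0.539, -0.188, 0.186]]
 tin slab 0.04 ((0.45483309030532837, -0.29549911618232727), (0.12034646421670914, 0.204692542552948), 2.9607114791870117) 259 [0.18097415 0.18573099]
 tin slab 0.165 ((0.5055333971977234, -0.28787970542907715), (0.022095326334238052, 0.19859011471271515), 5.403748989105225) 673 [0.18097415 0.18573099]
 torch top 12 [0.4387 0.3459 0.1332] [0.416 0.27  0.129] [0.459 0.353 0.137] body [0.439 0.343 0.128]
 stand top ((0.46086615324020386, 0.29036465287208557), (0.06716416031122208, 0.19031889736652374), 28.012535095214844) 1420 0.0628429910631076
screwdriver [0.465 0.269 0.207]
brush [0.488 0.231 0.178]
scene lid plane [ 0.5222 -0.2958  0.1243] [0.974 0.086 0.208] 2865 [[0.502, -0.387, 0.071], [0.538, -0.196, 0.184]]
 tin slab 0.04 ((0.45904192328453064, -0.29725149273872375), (0.1374008059501648, 0.20070628821849823), 4.5305256843566895) 1386 [0.18252787 0.65451654]
 tin slab 0.165 ((0.5036629438400269, -0.2916213870048523), (0.02083597518503666, 0.19667242467403412), 5.10482
[... 256 characters left out ...]
2) 1055 0.06408765395723512
screwdriver [0.458 0.269 0.18 ]
brush [0.475 0.227 0.163]
0.5 [0.004, 0.182, 0.183, 0.186, 0.186, 0.185, 0.183, 0.009]
0.525 [0.003, 0.184, 0.184, 0.184, 0.172, 0.157, 0.134, 0.009]
0.55 [0.005, 0.101, 0.088, 0.066, 0.013, 0.011, 0.011, 0.009]
0.575 [0.004, 0.007, 0.011, 0.011, 0.011, 0.012, 0.011, 0.009]
0.6 [0.004, 0.009, 0.012, 0.01, 0.011, 0.011, 0.011, 0.007]
0.625 [0.004, 0.01, 0.01, 0.012, 0.012, 0.011, 0.01, 0.007]
0.65 [0.004, 0.008, 0.011, 0.011, 0.056, 0.057, 0.011, 0.006]
0.675 [0.004, 0.011, 0.01, 0.011, 0.064, 0.064, 0.059, 0.008]
0.7 [0.005, 0.01, 0.011, 0.011, 0.064, 0.064, 0.056, 0.004]
0.725 [0.004, 0.008, 0.01, 0.011, 0.064, 0.064, 0.057, 0.004]
```

Request:
move_arm(
  series=[
    [[0,-28,-28,0,0],[0,-56,-56,0,0],[0,-84,-84,0,0],[0,-112,-112,0,0],[0,-140,-140,0,0],[0,-168,-168,0,0],[0,-196,-196,0,0],[0,-224,-224,0,0],[0,-252,-252,0,0],[0,-280,-280,0,0]],
  ],
)

```text
time_s: 1.73
eef_pos: [0.3698, 0.1685, 0.2317]
eef_rot: [0.001, 0.189, 0.982, 0.0]
wrist_force: [0.5, 1.6, 0.2]
opening: 0.001
grasp_force: 0.0
```

Request:
move_arm(
  series=[
    [[0,-28,-28,0,-0.05],[0,-56,-56,0,-0.1],[0,-84,-84,0,-0.15],[0,-112,-112,0,-0.2],[0,-140,-140,0,-0.25],[0,-168,-168,0,-0.3],[0,-196,-196,0,-0.35],[0,-224,-224,0,-0.4],[0,-252,-252,0,-0.44],[0,-280,-280,0,-0.47]],
  ],
)

```text
time_s: 2.57
eef_pos: [0.5261, -0.1958, 0.2313]
eef_rot: [0.0, -0.046, 0.999, -0.0]
wrist_force: [1.1, 0.9, 1.3]
opening: 0.004
grasp_force: 0.0
```

Request:
move_arm(
  series=[
    [[0,-33,-25,0,0],[0,-35,-60,0,0],[0,-35,-95,0,0],[0,-35,-95,30,0],[0,-35,-95,60,0],[0,-35,-95,76,0],[0,-33,-95,76,0],[0,-25,-95,76,0],[0,-15,-95,76,0],[0,-15,-95,76,0]],
  ],
)

```text
time_s: 3.4
eef_pos: [0.5484, -0.2876, 0.1573]
eef_rot: [0.001, -0.045, 0.999, -0.001]
wrist_force: [0.8, -0.6, -0.0]
opening: 0.001
grasp_force: 0.0
```

Run:
```python
from h import *
im,d=camera("scene"); cv2.imwrite("pics/s1.png",cv2.resize(im[120:320,300:560],None,fx=2.5,fy=2.5))
print(ctrl.get_obs()["eef_pos"])
```

```text
[ 0.54906562 -0.28766306  0.15748436]
```

View pics/s1.png

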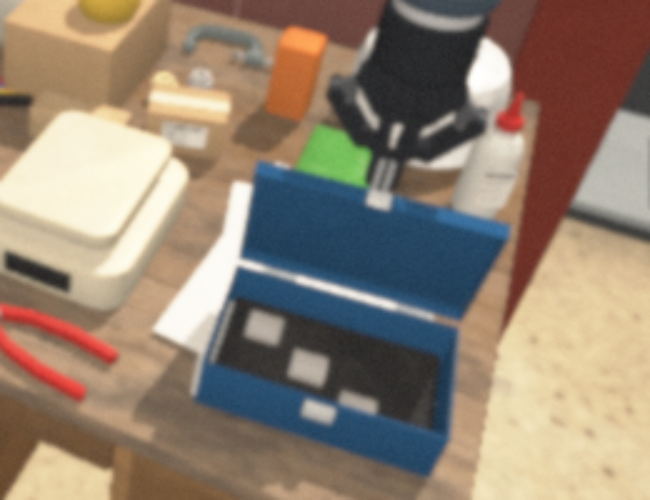

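The picture shows the closed fingers behind the lid's middle (385,190), with the lid leaning slightly forward. I'll push it down along the arc.

Request:
move_arm(
  series=[
    [[0,10,0,0,0],[0,19,0,1,0],[0,27,0,2,0],[0,35,0,3,0],[0,40,0,4,0],[0,45,0,6,0],[0,54,0,9,0],[0,63,0,13,0],[0,72,0,19,0],[0,72,0,19,0]],
  ],
)

```text
time_s: 4.28
eef_pos: [0.4748, -0.2928, 0.1343]
eef_rot: [-0.002, -0.045, 0.999, 0.001]
wrist_force: [-0.3, -0.1, 0.7]
opening: -0.002
grasp_force: 0.0
```

Run:
```python
from h import *
im,d=camera("scene"); C=cloud("scene",d); r=outline_of("block_tin_lid","scene")[0]
P=C[r["region"]]; P=P[(P[:,2]>.05)&(P[:,2]<.25)]
print(r["conf"],r["bbox"],np.percentile(P,[2,50,98],axis=0).round(3).tolist()); o=ctrl.get_obs();print(o["eef_pos"],o["wrist_force"])
```

```text
0.96 [446.8, 233.8, 108.5, 41.7] [[0.427, -0.391, 0.06], [0.439, -0.303, 0.151], [0.526, -0.204, 0.158]]
[ 0.47626831 -0.29293323  0.13523013] [-0.41171683  0.39184699 -0.20346286]
```

Request:
move_arm(
  series=[
    [[0,8,0,6,0],[0,15,0,13,0],[0,22,0,21,0],[0,28,0,29,0],[0,33,0,38,0],[0,37,0,47,0],[0,40,0,57,0],[0,41,0,62,0],[0,41,0,66,0],[0,41,0,66,0]],
  ],
)

```text
time_s: 5.22
eef_pos: [0.4356, -0.2966, 0.0707]
eef_rot: [-0.001, -0.045, 0.999, 0.001]
wrist_force: [-7.9, 3.4, 11.6]
opening: -0.003
grasp_force: 6.0
```

Request:
move_arm(
  series=[
    [[0,0,0,2,0],[0,0,0,3,0],[0,0,0,3,0],[0,0,0,3,0],[0,0,0,3,0],[0,0,0,3,0],[0,0,0,3,0],[0,0,0,3,0],[0,0,0,3,0],[0,0,0,3,0]],
  ],
)

```text
time_s: 6.05
eef_pos: [0.4357, -0.2968, 0.0704]
eef_rot: [-0.002, -0.046, 0.999, 0.001]
wrist_force: [-15.1, 10.0, 37.2]
opening: 0.004
grasp_force: 18.4
```

Lid is shut (37 N at z = 0.0704, steady). Lift and head for the torch.

Request:
move_arm(
  series=[
    [[0,0,0,-40,0],[0,0,0,-80,0],[0,0,0,-120,0],[0,0,0,-160,0.06],[0,0,0,-200,0.18],[0.2,-3,40,-200,0.3],[0.4,-6,80,-200,0.42],[0.6,-9,120,-200,0.54],[0.8,-13,160,-200,0.66],[1,-16,200,-200,0.78]],
  ],
)

```text
time_s: 6.88
eef_pos: [0.4343, -0.1006, 0.2669]
eef_rot: [-0.0, 0.332, 0.943, 0.0]
wrist_force: [0.9, -0.3, -0.1]
opening: 0.713
grasp_force: 0.0
```

Run:
```python
from h import *
im,d=camera("top"); C=cloud("top",d)
for o in("torch","block_tin_lid","stand"):
  for r in outline_of(o,"top")[:1]:
    P=C[r["region"]]; print(o,r["conf"],np.round(r["bbox"]),np.percentile(P,[2,50,98],axis=0).round(3).tolist())
    np.save(f"m2_{o}.npy",r["region"])
cv2.imwrite("pics/t1.png",cv2.resize(im[170:250,150:270],None,fx=6,fy=6,interpolation=cv2.INTER_CUBIC)) 
ims,ds=camera("scene"); Cs=cloud("scene",ds)
# torch: points 80..140mm high near the guess, both views
for n,c in(("top",C),("scene",Cs)):
    q=c.reshape(-1,3); q=q[(np.hypot(q[:,0]-.429,q[:,1]-.346)<.03)&(q[:,2]>.085)&(q[:,2]<.145)]
    print(n,len(q),q.min(0).round(3),q.max(0).round(3),np.median(q,0).round(3))
    q=q[q[:,2]>.13]; print(len(q),q.mean(0).round(4), cv2.minEnclosingCircle(q[:,:2].astype(np.float32)) if len(q)>2 else 0)
for n in("top","scene"): print(n,proj(n,[[.429,.346,.134],[.429,.346,.064]]).round(1).tolist())
cv2.imwrite("pics/s2.png",np.hstack([cv2.resize(im[180:260,150:230],(400,400)),cv2.resize(ims[130:210,150:230],(400,400))]))
o=ctrl.get_obs();print(o["eef_pos"],o["eef_rot"],o["q"])
```

```text
torch 0.55 [187. 222.  20.  10.] [[0.416, 0.333, 0.058], [0.428, 0.338, 0.126], [0.441, 0.354, 0.138]]
block_tin_lid 0.97 [452. 200.  74.  53.] [[0.403, -0.393, 0.065], [0.471, -0.34, 0.07], [0.523, -0.246, 0.075]]
stand 0.68 [215. 210.  84.  62.] [[0.392, 0.193, 0.003], [0.455, 0.277, 0.062], [0.523, 0.371, 0.068]]
top 139 [0.416 0.333 0.088] [0.441 0.358 0.138] [0.428 0.341 0.131]
80 [0.4274 0.3457 0.1333] ((0.4275814890861511, 0.3451979458332062), 0.012689807452261448)
scene 196 [0.412 0.329 0.085] [0.435 0.354 0.137] [0.419 0.337 0.117]
53 [0.423  0.3407 0.1346] ((0.4246040880680084, 0.3429434597492218), 0.012513699010014534)
top [[181.2, 221.6], [189.5, 221.8]]
scene [[185.5, 151.1], [191.0, 173.1]]
[ 0.43494567 -0.10270462  0.26714722] [-4.77472897e-05  3.28162791e-01  9.44621171e-01 -1.51607472e-04] [-4.98393058e-01 -1.48970505e-01  1.86830255e+00 -3.18241111e-04
  1.42230531e+00 -1.40042629e+00]
```

View pics/s2.png

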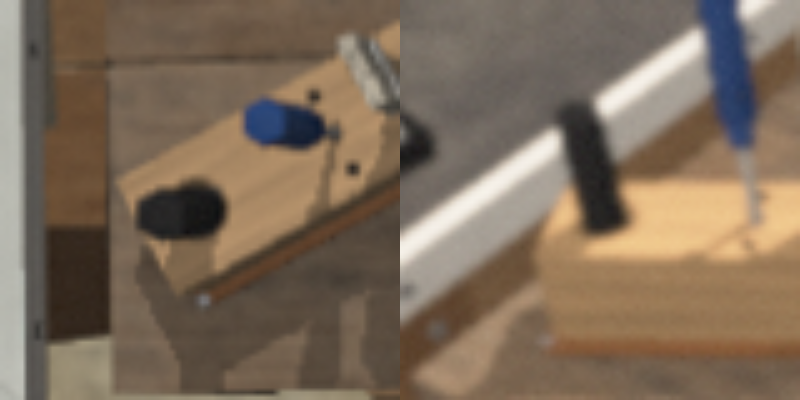

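The crops show the torch tail centre near (182,221) in the top view and (184,152) in the scene view, matching (0.427, 0.345). The stand's edges confirm the yaw.

Request:
move_arm(
  series=[
    [[1,26,31,0,0.05],[1,52,63,0,0.1],[1,77,94,0,0.15],[1,103,126,0,0.2],[1,129,157,0,0.25],[1,155,189,0,0.3],[1,181,220,0,0.35],[1,207,252,0,0.4],[1,232,284,0,0.42],[1,258,315,0,0.42]],
  ],
)

```text
time_s: 7.97
eef_pos: [0.4298, 0.3054, 0.2669]
eef_rot: [0.0, 0.52, 0.854, -0.0]
wrist_force: [1.5, -0.5, 0.3]
opening: 1.003
grasp_force: 0.0
```

```bash
cat > d.py <<'E'
from h import *
import sys
def delta(target,yaw=None):
    o=ctrl.get_obs(); w,x,y,z=o["eef_rot"]; r=R.from_quat([x,y,z,w])
    d=r.inv().apply(np.array(target)-o["eef_pos"])*1000
    ya=np.degrees(np.arctan2(*r.as_matrix()[[1,0],1])); print("pos",o["eef_pos"].round(4),"tool y deg",ya.round(2),"delta",d.round(1),"F",o["wrist_force"].round(1),"open",round(o["opening"],3),"grip",round(o["grasp_force"],1),"t",o["time_s"],"q",o["q"].round(2))
delta([float(v) for v in sys.argv[1:4]])
E
python3 d.py .427 .345 .095
```

```text
pos [0.4298 0.3054 0.2669] tool y deg 27.35 delta [ 36.5  15.7 171.9] F [ 1.5 -0.5  0.3] open 1.003 grip 0.0 t 7.9667 q [ 0.39  0.04  1.68 -0.    1.41 -0.08]
```

Request:
move_arm(
  series=[
    [[1,20,8,0,0],[1,36,16,10,0],[1,36,16,50,0],[1,36,16,90,0],[1,36,16,120,0],[1,36,16,145,0],[1,36,16,160,0],[1,36,16,172,0],[1,36,16,172,0],[1,36,16,172,0]],
  ],
)

```text
time_s: 8.8
eef_pos: [0.4271, 0.3431, 0.095]
eef_rot: [-0.0, 0.519, 0.855, -0.0]
wrist_force: [0.2, 0.0, -0.1]
opening: 1.003
grasp_force: 0.0
```

Request:
move_arm(
  series=[
    [[0,0,0,0,0],[0,0,0,0,0],[0,0,0,0,0],[0,0,0,0,0],[0,0,0,0,0],[0,0,0,0,0],[0,0,0,0,0],[0,0,0,0,0],[0,0,0,0,0],[0,0,0,0,0]],
  ],
)

```text
time_s: 9.63
eef_pos: [0.4272, 0.3443, 0.0962]
eef_rot: [0.001, 0.519, 0.855, 0.001]
wrist_force: [-0.6, -0.2, 6.5]
opening: 0.265
grasp_force: 59.4
```

```bash
python3 d.py .427 .345 .095
```

```text
pos [0.4272 0.3443 0.0962] tool y deg 27.47 delta [0.7 0.2 1.2] F [-0.6 -0.2  6.5] open 0.265 grip 59.4 t 9.6333 q [ 0.46  0.28  1.78  0.    1.08 -0.02]
```

Gripped across the flats (22.5 mm). Draw straight up.

Request:
move_arm(
  series=[
    [[0,0,0,-8,0],[0,0,0,-20,0],[0,0,0,-35,0],[0,0,0,-50,0],[0,0,0,-65,0],[0,0,0,-80,0],[0,0,0,-95,0],[0,0,0,-100,0],[0,0,0,-100,0],[0,0,0,-100,0]],
  ],
)

```text
time_s: 10.47
eef_pos: [0.4261, 0.3436, 0.1952]
eef_rot: [-0.0, 0.519, 0.855, -0.0]
wrist_force: [0.2, -0.9, -1.2]
opening: 0.262
grasp_force: 59.3
```

```bash
python3 - <<'E'
from h import *
C={}
ims=[]
for n in("top","scene"):
    im,d=camera(n); C[n]=cloud(n,d)
    for r in outline_of("torch",n)[:1]:
        P=C[n][r["region"]]; print(n,r["conf"],np.round(r["bbox"]),np.percentile(P,[2,50,98],axis=0).round(3).tolist())
    ims.append(cv2.resize(im[100:220,140:260],(400,400)))
cv2.imwrite("pics/s3.png",np.hstack(ims))
E
python3 d.py .427 .345 .195
```

```text
top 0.44 [181. 222.  20.  11.] [[0.418, 0.333, 0.116], [0.43, 0.335, 0.169], [0.44, 0.343, 0.232]]
scene 0.71 [184. 142.  12.  40.] [[0.412, 0.33, 0.117], [0.418, 0.335, 0.156], [0.431, 0.346, 0.193]]
pos [0.4257 0.3434 0.1941] tool y deg 27.46 delta [ 0.8  1.9 -0.9] F [ 0.1 -0.4 -1.3] open 0.262 grip 59.3 t 10.6667 q [ 0.46  0.16  1.71 -0.    1.27 -0.02]
```

View pics/s3.png

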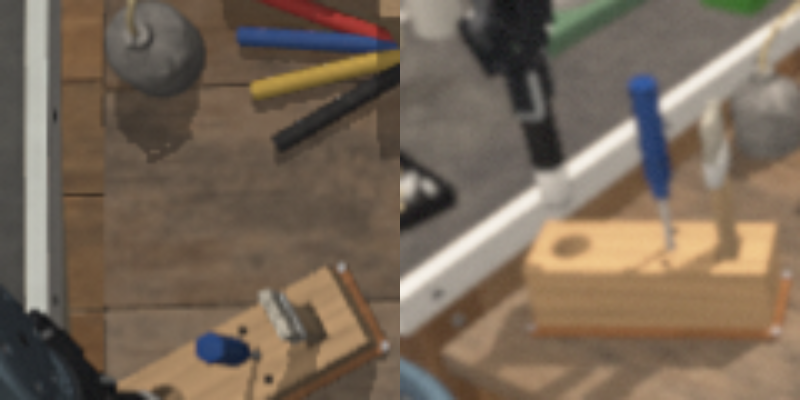

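The torch hangs upright and clear: its bright head at about (550,185) in the right crop is well above the empty pocket. The tool can only yaw, so I'll tilt the torch in the grip by pressing its head on a free patch of desk. First I'll check that the patch is clear and measure the shut lid.

Run:
```python
from h import *
im,d=camera("top"); C=cloud("top",d); Q=C.reshape(-1,3)
ys=np.arange(.0,.2,.02); print("y",ys.round(2))
for x in np.arange(.34,.66,.025):
    print(round(x,3),[round(float(np.percentile(q[:,2],90)),3) if len(q:=Q[(abs(Q[:,0]-x)<.0125)&(abs(Q[:,1]-y)<.01)]) else None for y in ys])
for n in("top","scene"):
    if n=="scene": im,d=camera(n); C=cloud(n,d)
    r=outline_of("block_tin_lid",n)[0]; P=C[r["region"]]; t=P[(P[:,2]>.062)&(P[:,2]<.08)]
    print(n,r["conf"],np.round(r["bbox"]),np.median(t[:,2]),len(t),cv2.minAreaRect(t[:,:2].astype(np.float32)))
    # paper label: bright low-saturation
    hsv=cv2.cvtColor(im,cv2.COLOR_BGR2HSV); m=(hsv[...,1]<70)&(hsv[...,2]>110)&cv2.erode(cv2.morphologyEx(r["region"].astype(np.uint8),cv2.MORPH_CLOSE,np.ones((25,25))),np.ones((5,5))).astype(bool)
    L=C[m]; L=L[(L[:,2]>.06)&(L[:,2]<.085)]
    if len(L)>20: print(" label",len(L),L.mean(0).round(4),cv2.minAreaRect(L[:,:2].astype(np.float32)))
```

```text
y [0.   0.02 0.04 0.06 0.08 0.1  0.12 0.14 0.16 0.18]
0.34 [0.002, 0.002, 0.002, 0.002, 0.002, 0.002, 0.002, 0.001, 0.002, 0.002]
0.365 [0.012, 0.002, 0.001, 0.002, 0.001, 0.002, 0.003, 0.002, 0.002, 0.002]
0.39 [0.015, 0.013, 0.012, 0.009, 0.003, 0.002, 0.002, 0.002, 0.002, 0.002]
0.415 [1.269, 0.002, 0.002, 0.002, 0.003, 0.003, 0.002, 0.003, 0.002, 0.002]
0.44 [0.051, 0.05, 0.049, 0.003, 0.003, 0.002, 0.003, 0.002, 0.002, 0.003]
0.465 [0.084, 0.083, 0.082, 0.051, 0.002, 0.002, 0.002, 0.003, 0.003, 0.004]
0.49 [0.084, 0.083, 0.083, 0.051, 0.002, 0.002, 0.002, 0.002, 0.002, 0.003]
0.515 [0.084, 0.084, 0.084, 0.052, 0.003, 0.002, 0.002, 0.002, 0.002, 0.003]
0.54 [0.083, 0.084, 0.084, 0.051, 0.003, 0.002, 0.001, 0.002, 0.002, 0.002]
0.565 [0.084, 0.084, 0.083, 0.052, 0.002, 0.002, 0.002, 0.002, 0.002, 0.002]
0.59 [0.084, 0.085, 0.084, 0.052, 0.002, 0.003, 0.001, 0.003, 0.003, 0.002]
0.615 [0.084, 0.084, 0.083, 0.052, 0.001, 0.003, 0.003, 0.003, 0.002, 0.003]
0.64 [0.051, 0.051, 0.05, 0.037, 0.003, 0.002, 0.002, 0.002, 0.003, 0.002]
top 0.64 [443. 201.  88.  56.] 0.06960859572302205 3902 ((0.45813649892807007, -0.2942177355289459), (0.12645557522773743, 0.20276664197444916), 5.113968372344971)
 label 745 [ 0.4596 -0.3046  0.0701] ((0.46000128984451294, -0.3048372268676758), (0.05250001326203346, 0.09332305938005447), 5.6122260093688965)
scene 0.84 [436. 260. 108.  79.] 0.07132835803132836 4530 ((0.4559103846549988, -0.29685068130493164), (0.12908387184143066, 0.1990167498588562), 4.926247596740723)
 label 955 [ 0.4554 -0.3068  0.0717] ((0.44091832637786865, -0.30818817019462585), (0.09610989689826965, 0.094826839864254), 5.54483699798584)
```

Label at (0.459, -0.306, 0.071). The desk patch around (0.45, 0.125) is clear. Going there over the tools.

Request:
move_arm(
  series=[
    [[0,0,0,-35,0],[0,0,0,-70,-0.12],[0,0,0,-105,-0.24],[0,0,0,-130,-0.36],[0,-33,-16,-130,-0.48],[0,-66,-32,-130,-0.6],[0,-99,-49,-130,-0.72],[0,-132,-65,-130,-0.84],[0,-165,-81,-130,-0.96],[0,-196,-97,-130,-1.08]],
  ],
)

```text
time_s: 11.7
eef_pos: [0.4307, 0.1302, 0.3253]
eef_rot: [0.0, 0.028, 1.0, -0.0]
wrist_force: [0.4, 0.4, -0.6]
opening: 0.267
grasp_force: 59.3
```

```bash
python3 d.py .435 .125 .095
```

```text
pos [0.4307 0.1302 0.3253] tool y deg 86.8 delta [ -4.5  -4.9 230.4] F [ 0.4  0.4 -0.6] open 0.267 grip 59.3 t 11.7 q [ 0.03 -0.18  1.78 -0.    1.54 -1.49]
```

Request:
move_arm(
  series=[
    [[0,-4,-5,40,-0.05],[0,-4,-5,80,-0.05],[0,-4,-5,120,-0.05],[0,-4,-5,160,-0.05],[0,-4,-5,195,-0.05],[0,-4,-5,215,-0.05],[0,-4,-5,230,-0.05],[0,-4,-5,237,-0.05],[0,-4,-5,240,-0.05],[0,-4,-5,242,-0.05]],
  ],
)

```text
time_s: 12.53
eef_pos: [0.435, 0.1265, 0.0836]
eef_rot: [0.0, 0.006, 1.0, 0.0]
wrist_force: [0.0, 0.0, -0.2]
opening: 0.263
grasp_force: 59.4
```

Request:
move_arm(
  series=[
    [[0,0,0,1,0],[0,0,0,2,0],[0,0,0,3,0],[0,0,0,4,0],[0,0,0,4,0],[0,0,0,4,0],[0,0,0,4,0],[0,0,0,4,0],[0,0,0,4,0],[0,0,0,4,0]],
  ],
)

```text
time_s: 13.37
eef_pos: [0.4365, 0.1265, 0.0821]
eef_rot: [0.002, 0.006, 1.0, -0.0]
wrist_force: [-4.8, -0.8, 16.2]
opening: 0.262
grasp_force: 61.6
```

Request:
move_arm(
  series=[
    [[0,-3,0,1,0],[0,-6,0,1,0],[0,-9,0,1,0],[0,-12,0,1,0],[0,-16,0,1,0],[0,-20,0,1,0],[0,-25,0,2,0],[0,-30,0,2,0],[0,-35,0,3,0],[0,-35,0,3,0]],
  ],
)

```text
time_s: 14.2
eef_pos: [0.4711, 0.1263, 0.078]
eef_rot: [0.001, 0.006, 1.0, 0.0]
wrist_force: [-1.9, -0.2, 6.6]
opening: 0.264
grasp_force: 62.1
```

```bash
cat > tilt.py <<'E'
from h import *
for n in("scene","top"):
    im,d=camera(n); C=cloud(n,d); e=ctrl.get_obs()["eef_pos"]
    Q=C[(np.linalg.norm(C-(e+[0,0,-.03]),axis=2)<.12)&(C[...,2]>.006)&(d>0)]
    for r in outline_of("torch",n)[:1]:
        P=C[r["region"]]; P=P[np.linalg.norm(P-e,axis=1)<.14]; c=np.median(P,0)
        for _ in range(3):
            w=np.linalg.svd(P-c,full_matrices=False)[2][0]; w*=np.sign(w[2]); s=np.linalg.norm(np.cross(P-c,w),axis=1); P=P[s<.02]; c=P.mean(0)
        print(n,round(r["conf"],2),len(P),"axis",w.round(3),"deg",np.degrees(np.arccos(w[2])).round(1),"lo",P[P[:,2].argmin()].round(3),"hi",P[P[:,2].argmax()].round(3))
    u,v=proj(n,e)[0].astype(int); print(u,v)
    v0,u0=np.clip(v-60,0,280),np.clip(u-60,0,520)
    cv2.imwrite(f"pics/z_{n}.png",cv2.resize(im[v0:v0+120,u0:u0+120],(400,400)))
cv2.imwrite("pics/z.png",np.hstack([cv2.imread("pics/z_scene.png"),cv2.imread("pics/z_top.png")]))
E
python3 tilt.py; python3 d.py .45 .125 .095
```

```text
scene 0.77 416 axis [0.268 0.036 0.963] deg 15.7 lo [0.45  0.118 0.001] hi [0.461 0.121 0.122]
268 185
274 202
pos [0.471  0.1262 0.0781] tool y deg 89.34 delta [ 20.9  -1.5 -17. ] F [-2.3  0.5  5.8] open 0.265 grip 62.1 t 14.4 q [ 0.02  0.19  1.94  0.    1.01 -1.54]
```

View pics/z.png

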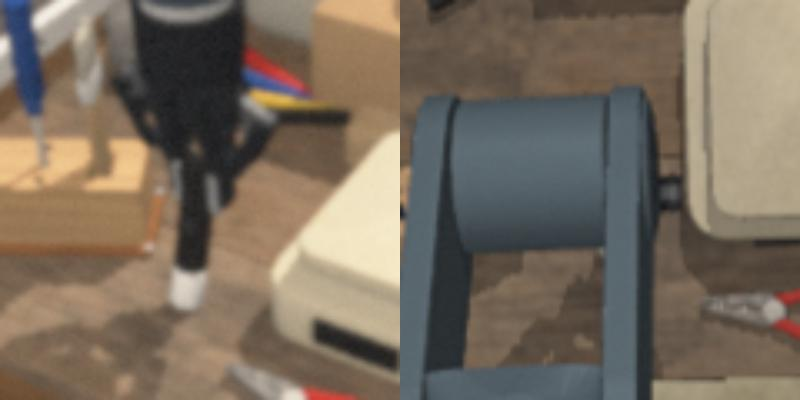

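The picture confirms it: the torch is pivoting in the grip, with the head lagging at (185,290) and a tilt of about 18°. Continue the arc.

Request:
move_arm(
  series=[
    [[0,-5,0,2,0],[0,-11,0,4,0],[0,-17,0,6,0],[0,-23,0,9,0],[0,-29,0,12,0],[0,-34,0,15,0],[0,-39,0,19,0],[0,-44,0,23,0],[0,-46,0,24,0],[0,-46,0,24,0]],
  ],
)

```text
time_s: 15.23
eef_pos: [0.5174, 0.1256, 0.0541]
eef_rot: [0.001, 0.006, 1.0, 0.0]
wrist_force: [-0.2, 0.8, 6.7]
opening: 0.265
grasp_force: 63.6
```

```bash
python3 tilt.py; python3 d.py .515 .125 .095
```

```text
scene 0.84 425 axis [0.694 0.021 0.72 ] deg 44.0 lo [0.447 0.115 0.008] hi [0.516 0.122 0.101]
279 182
top 0.56 75 axis [ 0.674 -0.077  0.735] deg 42.7 lo [0.442 0.139 0.012] hi [0.487 0.128 0.074]
275 184
pos [0.5172 0.1256 0.0543] tool y deg 89.34 delta [  2.1  -0.6 -40.7] F [0.3 0.7 6.7] open 0.263 grip 63.5 t 15.4333 q [ 0.02  0.32  1.84  0.    0.98 -1.54]
```

Request:
move_arm(
  series=[
    [[0,0,0,-30,0],[0,0,0,-70,0],[0,0,0,-110,0],[0,0,0,-150,0],[0,0,0,-185,0],[0,-5,-35,-190,0],[0,-13,-70,-190,0],[0,-21,-105,-190,0],[0,-29,-140,-190,0],[0,-36,-175,-190,0]],
  ],
)

```text
time_s: 16.27
eef_pos: [0.5501, -0.0515, 0.2436]
eef_rot: [0.001, 0.006, 1.0, -0.0]
wrist_force: [0.3, 0.9, -0.8]
opening: 0.264
grasp_force: 62.7
```

Request:
move_arm(
  series=[
    [[0,-8,-35,0,0],[0,-15,-70,0,0],[0,-22,-105,0,0],[0,-29,-140,0,0],[0,-36,-175,0,0],[0,-44,-205,0,0],[0,-49,-230,0,0],[0,-53,-247,0,0],[0,-55,-253,0,0],[0,-55,-253,0,0]],
  ],
)

```text
time_s: 17.1
eef_pos: [0.6017, -0.3049, 0.2425]
eef_rot: [0.0, 0.007, 1.0, -0.0]
wrist_force: [-0.0, 0.7, -1.7]
opening: 0.268
grasp_force: 62.6
```

```bash
sed -i 's/n in("scene","top")/n in("scene","top")*1/' tilt.py; python3 tilt.py; python3 d.py .607 -.302 .202
```

```text
scene 0.81 710 axis [ 0.692 -0.01   0.722] deg 43.8 lo [ 0.531 -0.304  0.191] hi [ 0.598 -0.305  0.29 ]
473 151
pos [ 0.6018 -0.302   0.2426] tool y deg 89.42 delta [-5.2  0.  40.6] F [-0.5  0.9 -1.5] open 0.263 grip 62.6 t 17.3 q [-0.64  0.39  1.33  0.    1.43 -2.2 ]
  return _methods._mean(a, axis=axis, dtype=dtype,
  ret = um.true_divide(
Traceback (most recent call last):
  File "tilt.py", line 8, in <module>
    w=np.linalg.svd(P-c,full_matrices=False)[2][0]; w*=np.sign(w[2]); s=np.linalg.norm(np.cross(P-c,w),axis=1); P=P[s<.02]; c=P.mean(0)
      ~~~~~~~~~~~~~~~~~~~~~~~~~~~~~~~~~~~~~~~~~^^^
IndexError: index 0 is out of bounds for axis 0 with size 0
```

View pics/z.png

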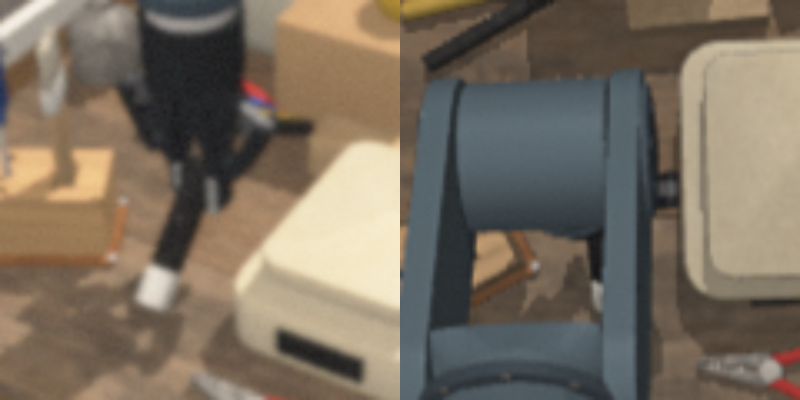

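That picture is from before the lift: it shows the torch slanted about 45° on the desk, head at (155,285). Now I'll fit the tilt from the silhouette in the current view.

```bash
cat > fit.py <<'E'
from h import *
from scipy.optimize import minimize
im,d=camera("scene"); C=cloud("scene",d); o=ctrl.get_obs(); e=o["eef_pos"]; g=e+[0,0,.019]
m=outline_of("torch","scene")[0]["region"]
def shape(p):
    th,az,L=np.radians(p[0]*5),np.radians(p[1]*5),.1+p[2]*.005
    u=np.array([np.sin(th)*np.cos(az),np.sin(th)*np.sin(az),np.cos(th)])
    a=np.cross(u,[0,1,0]);a/=np.linalg.norm(a);b=np.cross(u,a);ph=np.linspace(0,6.28,24)[:,None]
    ring=.0123*(np.cos(ph)*a+np.sin(ph)*b); lens=g-L*u
    return u,lens,np.vstack([lens+ring,lens+.075*u+ring])
# compare only the part from lens up 75 mm (below fingers)
def cost(p):
    u,lens,X=shape(p); h=cv2.convexHull((proj("scene",X)*8).astype(np.int32))
    z=np.zeros((1600,1600),np.uint8); cv2.fillConvexPoly(z,h-np.array([[off]],np.int32)*8,1)
    return -iou(z)
ctr=proj("scene",g)[0].astype(int); off=ctr-100
M=cv2.resize(m[max(off[1],0):off[1]+200,off[0]:off[0]+200].astype(np.uint8),None,fx=8,fy=8); pad=max(-off[1],0)*8
M=np.pad(M,((pad,0),(0,0)))[:1600,:1600]; M=np.pad(M,((0,1600-M.shape[0]),(0,1600-M.shape[1])))
def iou(z): return (z&M).sum()/(z|M).sum()
best=min(([t,0,l] for t in np.arange(7,12,.5) for l in(-1,0,1)),key=cost)
r=minimize(cost,best,method="Nelder-Mead",options=dict(initial_simplex=np.array([best]+[list(np.array(best)+.8*np.eye(3)[i]) for i in range(3)])))
u,lens,_=shape(r.x); lab=np.array([.459,-.306,.071])
print("iou",-r.fun,"tilt",r.x[0]*5,"az",r.x[1]*5,"L",.1+r.x[2]*.005,"u",u.round(3),"lens",lens.round(4))
dl=(lab-lens); al=-dl@u; print("dist",al,"miss",(dl+al*u).round(4)); print("TCP target 0.11",(lab+.11*u+(g-lens)-[0,0,.019]).round(4))
k=outline_of("block_tin_lid","scene")[0]["region"]; P=C[k]; print("lid z",np.percentile(P[:,2],[5,50,95]).round(3))
cv2.imwrite("pics/f.png",cv2.resize(im[60:340,320:600],(600,600)))
E
python3 fit.py;python3 d.py .607 -.302 .202
```

```text
iou 0.5937131050767415 tilt 46.749978716967405 az 1.897885522091391 L 0.070575389337051 u [0.728 0.024 0.685] lens [ 0.5504 -0.3037  0.2133]
dist 0.1641370205973276 miss [ 0.0281  0.0017 -0.0299]
TCP target 0.11 [ 0.5905 -0.3016  0.1757]
lid z [0.064 0.071 0.073]
pos [ 0.6018 -0.3023  0.2427] tool y deg 89.42 delta [-5.1  0.4 40.7] F [-0.4  0.7 -0.8] open 0.265 grip 62.6 t 17.45 q [-0.64  0.39  1.32  0.    1.43 -2.2 ]
```

```bash
sed -i 's/lens+.075\*u+ring/lens+.12*u+ring/; s/^def iou.*/M=cv2.morphologyEx(M,cv2.MORPH_CLOSE,np.ones((121,121)))\ndef iou(z): return (z\&M).sum()\/(z|M).sum()/' fit.py
cat >> fit.py <<'E'
u,lens,X=shape(r.x); v=im.copy(); cv2.polylines(v,[cv2.convexHull(proj("scene",X).astype(np.int32))],True,(0,255,0),1)
c,_=cv2.findContours(m.astype(np.uint8),0,1); cv2.drawContours(v,c,-1,(0,0,255),1)
a=cv2.resize(im[90:210,400:520],(400,400),interpolation=2);b=cv2.resize(v[90:210,400:520],(400,400),interpolation=2);cv2.imwrite("pics/f.png",np.hstack([a,b]))
E
python3 fit.py
```

```text
iou 0.9156042835288118 tilt 51.30896162868957 az 1.085954819370603 L 0.10050560966506912 u [0.78  0.015 0.625] lens [ 0.5234 -0.304   0.1988]
dist 0.13019101126686994 miss [ 0.0372 -0.     -0.0464]
TCP target 0.11 [ 0.6233 -0.3029  0.1836]
lid z [0.061 0.071 0.073]
```

View pics/f.png

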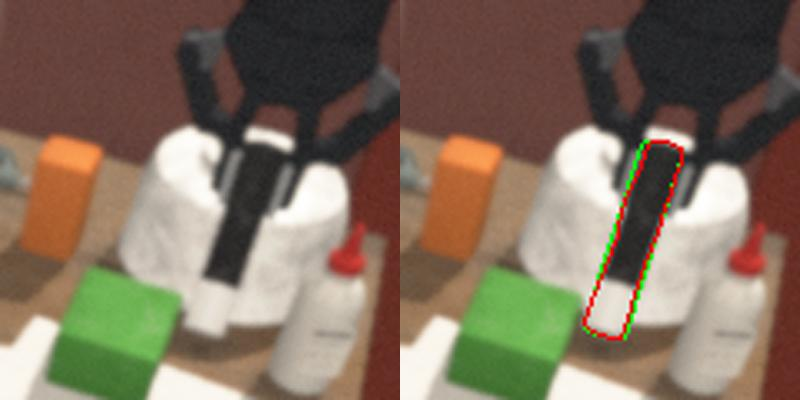

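The overlay matches: the silhouette model fits with the head at (605,315) in the right half. Tilt is 51° and the lens is 100 mm from the grasp. Moving to the final pose.

Request:
move_arm(
  series=[
    [[0,-5,-1,5,0],[0,-12,-1,12,0],[0,-18,-1,20,0],[0,-21,-1,30,0],[0,-21,-1,40,0],[0,-21,-1,48,0],[0,-21,-1,54,0],[0,-21,-1,59,0],[0,-21,-1,59,0],[0,-21,-1,59,0]],
  ],
)

```text
time_s: 18.43
eef_pos: [0.6225, -0.3048, 0.1832]
eef_rot: [-0.0, 0.006, 1.0, 0.0]
wrist_force: [-0.4, -0.6, -1.2]
opening: 0.262
grasp_force: 62.7
```

```bash
sed -i 's/90:210,400:520/110:270,400:560/g' fit.py; python3 fit.py; python3 d.py .623 -.303 .184
```

```text
iou 0.90448133493893 tilt 53.165392311994246 az 1.564470009112127 L 0.10013845627624776 u [0.8   0.022 0.6  ] lens [ 0.5426 -0.3072  0.1428]
dist 0.10993177392985694 miss [ 0.0043  0.0036 -0.0059]
TCP target 0.11 [ 0.6271 -0.3014  0.178 ]
lid z [0.064 0.071 0.073]
pos [ 0.623  -0.3051  0.1843] tool y deg 89.33 delta [-0.   2.1  0.3] F [ 0.1  0.3 -0.9] open 0.265 grip 62.7 t 18.5833 q [-0.63  0.48  1.32 -0.    1.34 -2.19]
```

View pics/f.png

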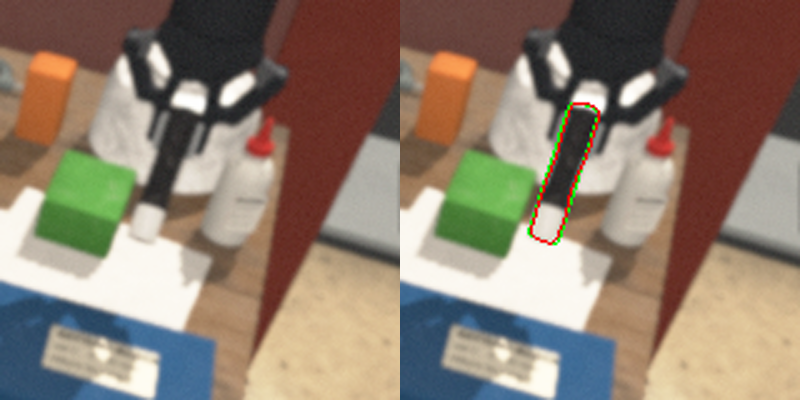

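The picture shows the beam's bright spot on the label at (100,353), with the label's middle near (102,361). The torch is clear of the tin and the lid is shut, so I'm handing in.

```bash
python3 -c "
from bench import order
print(order.hand_in())"
```

```text
the job is handed in; nothing more can be done
None
```

The job is handed in (no verdict came back): the lid was pressed gently shut, then the torch was drawn out and is now held at a slant of about 51–53°, its lens about 11 cm from the label and the beam within about 1 cm of its middle. The tool could not tilt, so I slanted the torch by pressing its head on a clear patch of desk.

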